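# Roll the pressing roller over the inlay panel

## Task

Press down the fresh inlay: with your fingertips on top of the black pressing roller, roll it (do not drag it) along the wooden bed, over the black inlay panel, and let it come to rest, fully on the bed and straight across it, with its axis over the blue band near the bed's far end. Push only on the upper part of the roller, do not grip it or lift it off the bed, take your hand away at the end, and leave everything else on the bench where it is.

Things in the scene. Friction and masses are not known exactly. Their poses are not given: they have to be found in the camera images.
- press_roller: Loose roller lying across the bed's near end: 80 mm diameter, 140 mm long, 0.6 kg, black rubber sleeve (friction about 0.9), pale wooden end faces with a 10 mm steel stub and a red mark. Origin at mid-axis, 40 mm above the bed's top; its y is the axis; x and z turn as it rolls (z up at the start). Soft rubber resists rolling: after a slow push it soon stops and stays.
- press_bed: Fixed wooden bed, 260 mm long (x) by 172 mm wide (y), flat top 25 mm above the table, no rims (the roller can drop off its ends). Origin at the centre of its underside. x is the rolling direction, from the near end, where the roller starts (its axis 72 to 90 mm short of the centre), to the far end with the blue band. The black inlay panel is let in flush, from x = -50 to +50 mm.
- band (a point): Centre of the painted blue band on the bed's top face, 88 mm from the bed's centre towards its far end (x); the band is 24 mm wide along x and runs across the bed. Its axes are the bed's.
- inlay_panel: Black lacquered panel with inlay, 100 mm (bed x) by 150 mm (bed y), fixed in the middle of the bed with its top flush with the bed's. Origin at the centre of its underside, 6 mm above the table.
- jewel_box: Bystander: black lacquer box, 126 x 169 x 58 mm. Origin at the centre of its underside.
- glue_bottle: Bystander: white glue bottle with red nozzle, 41 mm diameter, 132 mm tall. Origin at the centre of its underside.
- ink_pot: Bystander: small white pot with black rim, 36 mm diameter, 34 mm tall. Origin at the centre of its underside.
- sanding_block: Bystander: cork sanding block, 56 x 86 x 27 mm. Origin at the centre of its underside.
- shell_0: Bystander: fragile half eggshell, 48 mm across, 32 mm tall, near the bed. Origin at the centre of its underside.

How it is judged:
On the way, in this order (a step that is already met when the one before it is completed fails the run):
1. the roller is rolling on the inlay panel: it bears on the panel, its axis at least 10 mm inside the panel's near edge, turned by more than half a radian (contact force between press_roller and inlay_panel above 1 N and x of press_roller in the frame of press_bed between -0.04 and 0.04 m and angle between press_roller's own z axis and vertical above 0.5 rad), for 0.02 s.
2. the roller has rolled on through nearly half a turn (its own z axis more than 2.5 rad from upright) (angle between press_roller's own z axis and vertical above 2.5 rad and x of press_roller in the frame of press_bed above 0 m), for 0.02 s.
At the end, for the whole second after the job is handed in: The roller rests on the bed, axis within 12 mm of the blue band's centre line, within 18 mm of the middle across the bed, square to it within 0.12 rad, turned by its travel (a little over half a turn); other things within 20 mm of where they stood (x of press_roller in the frame of band between -0.012 and 0.012 m and y of press_roller in the frame of press_bed between -0.018 and 0.018 m and angle between the y axis of press_roller and the y axis of press_bed, either way round below 0.12 rad and height (world z) of press_roller between 0.061 and 0.068 m and angle between press_roller's own z axis and vertical between 1.2 and 3 rad and linear speed of press_roller below 0.01 m/s and angular speed of press_roller below 0.2 rad/s and distance of each of jewel_box, glue_bottle, ink_pot, sanding_block, shell_0 from where it was at the start of the episode below 0.02 m); the robot touches nothing.
It fails at once if the roller is lifted off the bed (its axis more than 10 mm higher than it lies) (height (world z) of press_roller above 0.075 m).
It fails at once if the roller falls off the bed (height (world z) of press_roller below 0.055 m).
It fails at once if the fingers touch the roller low down: with the grasp point less than 15 mm above the roller's axis (contact force between the fingers and press_roller above 0.5 N and height (world z) of the grasp point below 0.08 m).
It fails at once if a bystander is pushed more than 20 mm (distance of any of jewel_box, glue_bottle, ink_pot, sanding_block, shell_0 from where it was at the start of the episode above 0.02 m).
It also fails if it takes over 58 s, if anything falls off the work surface, if the arm or the gripper's body presses on something with over 40 N, if the wrist force passes 120 N, or if a joint passes its speed limit or range.

## Robot

A 6-joint arm with a two-finger parallel gripper is mounted at the origin on the work surface; the furniture and walls round the work are solid. World frame = base frame: x ahead of the robot, y to its left, z up, the work surface at z = 0. Lengths are in m, angles in rad, forces in N, time in s.
With the tool pointing down it reaches from about 0.275 to 0.975 m from the base axis. Payload 8.4 kg.
Tool frame: the origin (TCP) lies midway between the tips of the shut fingers; the grasp point (between the pads) lies 19 mm behind it (r.grasp_offset is the distance from the TCP to the grasp point, in m); z points along the fingers, y is the direction in which the jaws open and shut (so a half turn about z gives the same grasp; the last joint's range is limited). The gripper opens to 92 mm and grips with 3 to 60 N. Pads are 20 mm wide; open, the fingers measure 128 mm over their backs; the gripper's body (75 mm by 189 mm) begins 69 mm behind the grasp point.
Start: joints at [-1.352, 0.353, 1.633, -0, 1.155, -0.002], TCP at [0.137, -0.61, 0.215] pointing down, gripper open.
Joint ranges: [-2.63, 2.63], [-0.92, 2.1], [0.06, 2.66], [-1.3, 4.44], [0, 2.69], [-3.02, 3.02]. Speed limits (rad/s): [2.22, 2.22, 2.79, 3.14, 3.14, 3.14].

## Interface

Orientations are given as a 3x3 rotation matrix whose columns are the frame's x, y, z axes.
In Python, from station import r gives the robot as it stands.
- The arm moves only by the tool step_arm, never from a script. Its argument "series" is a list of rows, each a list of 7 numbers: the closure, from 0 (fully open) to 1 (shut), then the shift along the tool's x, y, z in m, then the turn, a rotation vector about the tool's x, y, z in rad. In form: [[hand, dx, dy, dz, ax, ay, az], ...]. A call has 1 to 8 rows; each row shifts and turns the commanded pose from where the row before left it, along the tool's axes as they then stand; what a row does not reach is not made up. A row lasts 1/8 s, in which the tool goes at most 62.5 mm and 10.7 degrees, less where a joint would pass 70% of its speed; a pose out of reach is approached as far as the arm can. A call is refused whole if a number of a shift passes 0.0625 or a number of a turn 0.188, either way. A call with a gripper value outside its range is refused whole. The fingers move at their own pace and stop on an object; the grip force is fixed at half the most. Time passes only in rows, so rows that do not move let the fingers close. It gives the time, the measured TCP pose, the force and the opening at its end, in the units of the state.
- r.read_state(): the state, without advancing time (a new reading comes with each control period).
- r.get_image(name): name is "side" or "top" or "wrist"; returns a dict with "frame" (384x512x3 uint8, red, green, blue), "mtx" (3x3 intrinsics, pixels), "rvec" (rotation vector, rad) and "tvec" (3), from world to camera coordinates, as OpenCV has them; the wrist camera has in their place "mount" (4x4, takes a point from camera to tool coordinates, whose origin is the TCP and whose axes are the flange's). Camera axes: x right, y down, z forward; pixel columns grow to the right and rows downward; lengths in m; the calibration is good to about 2 mm. The wrist camera is an equidistant fisheye: a pixel r from the principal point sees the ray r / f radians off the axis. A picture is of the moment at which its call begins: read the wrist's pose just before it. There is no depth.
- r.finish_job(): hands the job in, once; it reports no verdict.
Trained networks look in the newest picture that a camera, given by its name, has taken for a name from the list of things; names that differ only in an ending like _2 or _b are one class to them, and where a whole thing is asked for, a point or a joint stands for the part that bears it (a point fixed in the world has none). Each returns a list of dicts, best first, with "confidence" (0 to 1); they miss things now and then, are a little off and sometimes report something else, mostly with a low value. They report only what shows in the picture. A call takes as long as a camera call.
- r.find_in(thing, camera): "xyz" ([x, y, z] in m, in world coordinates, good to about 4 mm: the middle of the surface that is visible of it).
- r.tip_of(thing, camera): "xyz" ([x, y, z] in m, in world coordinates, good to about 4 mm: a listed point, or the origin of a listed thing).
The state is a dict: "time_s": time; "q": joint angles; "joint_vel": joint speeds; "joint_efforts": joint torques, N m; "tool_pos": TCP position; "ee_rot": TCP orientation; "wrist_force": force on the tool from outside, world axes, zero at the start; "moment": the same for the moment, N m; "finger_gap": finger opening in m.
Only numpy, scipy, OpenCV 4.12 (cv2) and the standard library are available. Lean on these libraries where they do the work, as an engineer would, in place of code of your own. Each camera call takes 0.05 s, during which the arm holds its last target. There are 200 camera calls.

## Working session

There is one attempt and no reset: what is moved stays moved. The work goes in short steps, Python scripts to look and compute and a tool call to move; the robot and the scene stay as the last step left them, time stands still between calls to the robot, and variables do not carry over. Pictures are saved under pics/ and viewed, about 8 in all and at most 12, crops included, and the job is handed in when it is done.

Besides the shell and the picture viewer there is one more tool, called after "Call:" as name(argument=value, ...) on one line, values as JSON. step_arm: Moves the arm, as the interface text tells. Its arguments: {"type":"object","properties":{"series":{"type":"array"}},"required":["series"]}

```bash
mkdir -p pics; ls; python3 - <<'E'
from station import r
import cv2,numpy as np
s=r.read_state();print(s['time_s'],s['tool_pos'],s['ee_rot'],s['finger_gap'])
a=r.get_image('top')
for t in ['press_roller','press_bed','band','inlay_panel','jewel_box','glue_bottle','ink_pot','sanding_block','shell_0']:
    print(t,[(np.round(d['xyz'],3).tolist(),round(d['confidence'],2)) for d in r.tip_of(t,'top')[:2]])
b=r.get_image('side')
for t in ['press_roller','press_bed','band','inlay_panel']:
    print(t,[(np.round(d['xyz'],3).tolist(),round(d['confidence'],2)) for d in r.tip_of(t,'side')[:2]])
cv2.imwrite('pics/top.png',a['frame'][...,::-1]);cv2.imwrite('pics/side.png',b['frame'][...,::-1])
E
```

```text
pics
0.0 [ 0.13676826 -0.6093419   0.21386633] [[ 9.75725609e-01  2.18996477e-01 -2.82068606e-04]
 [ 2.18996658e-01 -9.75724674e-01  1.35060130e-03]
 [ 2.05556291e-05 -1.37958836e-03 -9.99999048e-01]] 0.09180279021694378
press_roller [([0.475, 0.197, 0.064], 0.86), ([0.381, -0.078, 0.001], 0.71)]
press_bed [([0.553, 0.22, 0.002], 0.92)]
band [([0.643, 0.237, 0.023], 0.66)]
inlay_panel [([0.552, 0.215, 0.008], 0.94)]
jewel_box [([0.38, -0.079, -0.002], 0.83)]
glue_bottle [([0.651, -0.058, 0.004], 0.67)]
ink_pot [([0.64, 0.033, -0.002], 0.48)]
sanding_block [([0.375, -0.222, 0.001], 0.83)]
shell_0 [([0.399, 0.066, -0.0], 0.63)]
press_roller [([0.473, 0.196, 0.068], 0.71)]
press_bed [([0.556, 0.218, 0.002], 0.83)]
band [([0.644, 0.238, 0.025], 0.82)]
inlay_panel [([0.554, 0.218, 0.007], 0.95), ([0.642, 0.238, 0.022], 0.69)]
```

View pics/top.png

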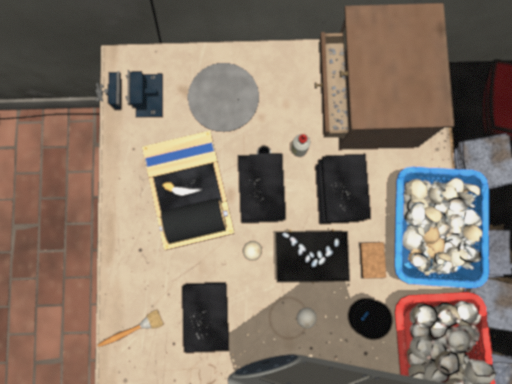

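View pics/side.png

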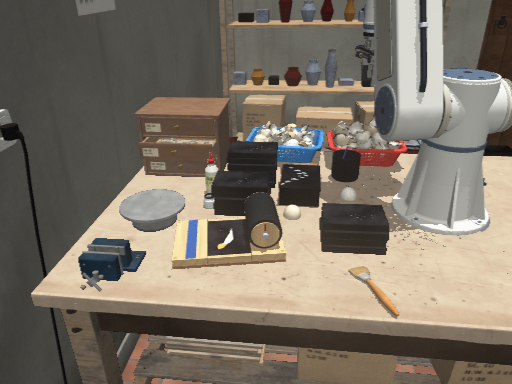

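The top picture shows the bed tilted about 0.2 rad: blue band at about (180,155), roller across the near end at about (193,220), shell at (252,250). The side picture agrees. Next I'll fit the poses from the pixels.

```bash
cat >h.py <<'E'
from station import r
import cv2,numpy as np
def pix2w(im,uv,z):
    R=cv2.Rodrigues(np.array(im['rvec'],float))[0];t=np.array(im['tvec'],float).ravel()
    d=np.c_[np.array(uv,float).reshape(-1,2),np.ones(np.size(uv)//2)]@np.linalg.inv(im['mtx']).T@R
    c=-R.T@t
    return c+d*((z-c[2])/d[:,2])[:,None]
def w2pix(im,p): return cv2.projectPoints(np.array(p,float).reshape(-1,3),np.array(im['rvec'],float),np.array(im['tvec'],float),im['mtx'],None)[0].reshape(-1,2)
def band(im):
    h=cv2.cvtColor(im['frame'],cv2.COLOR_RGB2HSV)
    m=cv2.inRange(h,(105,120,60),(125,255,255))
    c=w2pix(im,[.643,.237,.025])[0].astype(int)
    n,l,s,ce=cv2.connectedComponentsWithStats(m)
    k=min(range(1,n),key=lambda k:np.hypot(*(ce[k]-c))+(1e3 if s[k,4]<50 else 0))
    ys,xs=np.nonzero(l==k); p=pix2w(im,np.c_[xs,ys],.025)[:,:2]
    rc=cv2.minAreaRect((p*1000).astype(np.float32)); return p.mean(0),rc
E
python3 - <<'E'
from h import *
ims={}
for n in ['top','side']:
    im=r.get_image(n);ims[n]=im
    c,rc=band(im);print(n,c.round(4),rc)
    p=cv2.boxPoints(rc)
def draw(im,pts,c):
    q=w2pix(im,pts);return q
yaw=0.2;B=np.array([.555,.219,0]);
out=[]
for n,(x0,y0,w,h) in {'top':(130,120,120,140),'side':(160,180,140,95)}.items():
    f=ims[n]['frame'][y0:y0+h,x0:x0+w,::-1];out.append(cv2.resize(f,(400,int(400*h/w)),interpolation=cv2.INTER_CUBIC))
H=max(o.shape[0] for o in out)
out=[cv2.copyMakeBorder(o,0,H-o.shape[0],0,0,cv2.BORDER_CONSTANT) for o in out]
cv2.imwrite('pics/crop.png',np.hstack(out))
E
```

```text
top [0.6406 0.2353] ((640.5148315429688, 235.46717834472656), (16.780292510986328, 160.42469787597656), 12.173152923583984)
side [0.6375 0.2444] ((639.0413818359375, 237.87635803222656), (20.57944679260254, 163.4396514892578), 12.214644432067871)
```

View pics/crop.png

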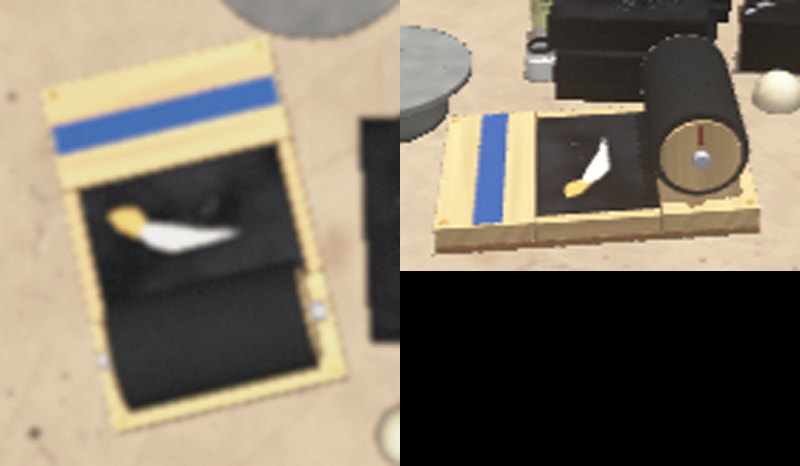

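The crops show the roller's steel stubs at crop pixels (318,311) and (103,361), and the bed's corners at (42,92), (268,40), (345,375) and (120,430). The red mark points up. I'll convert these to poses.

```bash
python3 - <<'E'
from h import *
im=r.get_image('top')
cv=lambda p:np.array(p,float)*120/400+[130,120]-.5*(1-.3)*1
c=pix2w(im,cv([(42,92),(268,40),(345,375),(120,430)]),.025)[:,:2]
s=pix2w(im,cv([(318,311),(103,361)]),.065)[:,:2]
B=c.mean(0);print('bed',B,c)
f=(c[0]+c[1]-c[2]-c[3])/2;g=(c[0]+c[3]-c[1]-c[2])/2
print(np.linalg.norm(f),np.linalg.norm(g),np.arctan2(f[1],f[0]),np.arctan2(-g[0],g[1]))
d=s[1]-s[0];print('roller',s.mean(0),np.linalg.norm(d),np.arctan2(-d[0],d[1]))
y=.213;u=np.array([np.cos(y),np.sin(y)]);v=np.array([-u[1],u[0]])
for b in (B,np.array([.6405,.2360])-.088*u): print(b,'roller in bed',(s.mean(0)-b)@u,(s.mean(0)-b)@v)
E
```

```text
bed [0.55324682 0.21536025] [[0.66038714 0.32614033]
 [0.69519957 0.15922939]
 [0.44625309 0.10724531]
 [0.41114749 0.26882598]]
0.25501743086357836 0.1679250353175563 0.21597104430195443 0.20971613370400655
roller [0.47291719 0.19833968] 0.15319250395428083 0.2037075975185644
[0.55324682 0.21536025] roller in bed -0.08211230605346985 0.0003452018153486788
[0.5544887  0.21739741] roller in bed -0.08375675804039116 -0.0013833960246630386
```

Call:
step_arm(series=[[0.3,0.0305,-0.0447,0,0,0,0.001],[0.3,0.0305,-0.0447,0,0,0,0.001],[0.3,0.0305,-0.0447,0,0,0,0.001],[0.3,0.0305,-0.0447,0,0,0,0.001],[0.3,0.0305,-0.0447,0,0,0,0.001],[0.3,0.0305,-0.0447,0,0,0,0.001],[0.3,0.0305,-0.0447,0,0,0,0.001],[0.3,0.0305,-0.0447,0,0,0,0.001]])

```text
time_s: 1.9
tool_pos: [0.2985, -0.2066, 0.2149]
ee_rot: [[0.978, 0.211, 0.001], [0.211, -0.978, -0.001], [0.001, 0.001, -1.0]]
wrist_force: [0.8, -0.2, 0.1]
finger_gap: 0.0643
```

Call:
step_arm(series=[[0.3,0.0305,-0.0447,0,0,0,0],[0.3,0.0305,-0.0447,0,0,0,0],[0.3,0.0305,-0.0447,0,0,0,0],[0.3,0.0305,-0.0447,0,0,0,0],[0.3,0.0305,-0.0447,0,0,0,0],[0.3,0.0305,-0.0447,0,0,0,0],[0.3,0.0305,-0.0447,0,0,0,0],[0.3,0.0305,-0.0447,0,0,0,0]])

```text
time_s: 2.9
tool_pos: [0.4615, 0.195, 0.2148]
ee_rot: [[0.977, 0.212, 0.001], [0.212, -0.977, 0.0], [0.001, 0.0, -1.0]]
wrist_force: [1.2, -0.6, 1.4]
finger_gap: 0.0643
```

Call:
step_arm(series=[[0.3,0,0,0.02,0,0,0],[0.3,0,0,0.03,0,0,0],[0.3,0,0,0.03,0,0,0],[0.3,0,0,0,0,0,0]])

```text
time_s: 3.4
tool_pos: [0.4595, 0.1925, 0.133]
ee_rot: [[0.977, 0.211, -0.004], [0.211, -0.977, -0.002], [-0.004, 0.001, -1.0]]
wrist_force: [-0.4, 0.6, -0.2]
finger_gap: 0.064
```

Call:
step_arm(series=[[0.3,-0.004,-0.0025,0.012,0,0,0],[0.3,0,0,0.012,0,0,0],[0.3,0,0,0.002,0,0,0],[0.3,0,0,0.001,0,0,0],[0.3,0,0,0,0,0,0]])

```text
time_s: 4.03
tool_pos: [0.4568, 0.1947, 0.1078]
ee_rot: [[0.977, 0.211, 0.0], [0.211, -0.977, 0.0], [0.0, -0.0, -1.0]]
wrist_force: [-0.2, -0.0, -1.1]
finger_gap: 0.0648
```

```bash
python3 - <<'E'
from h import *
s=r.read_state();print(s['tool_pos'],s['wrist_force'],s['moment'])
a=r.get_image('side')['frame'][150:280,150:320,::-1]
b=r.get_image('wrist')['frame'][...,::-1]
a=cv2.resize(a,(400,306),interpolation=cv2.INTER_CUBIC);b=cv2.resize(b,(400,300))
cv2.imwrite('pics/c1.png',np.hstack([a[:300],b]))
E
```

```text
[0.4568221  0.19468232 0.10783785] [-0.20519802 -0.02741574 -1.05469201] [0.01674036 0.01439239 0.05985543]
```

View pics/c1.png

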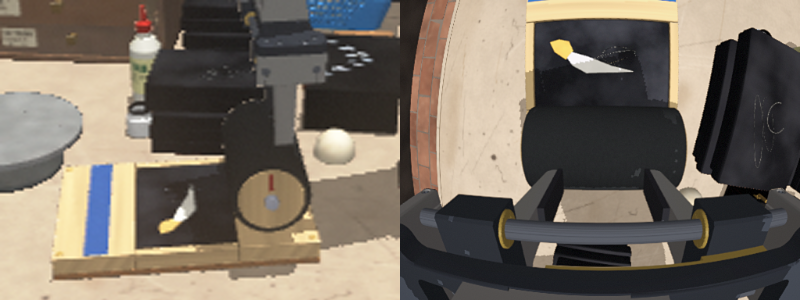

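The view shows both fingers just above the roller's rear upper surface, centred along its length. I'll ease down to contact.

Call:
step_arm(series=[[0.3,0,0,0.001,0,0,0],[0.3,0,0,0.001,0,0,0],[0.3,0,0,0.001,0,0,0],[0.3,0,0,0.001,0,0,0],[0.3,0,0,0,0,0,0]])

```text
time_s: 4.75
tool_pos: [0.4576, 0.1949, 0.1045]
ee_rot: [[0.977, 0.211, 0.002], [0.211, -0.977, 0.001], [0.002, -0.0, -1.0]]
wrist_force: [-0.8, -0.7, 9.0]
finger_gap: 0.0641
```

Call:
step_arm(series=[[0.3,0.007,0,0,0,0,0],[0.3,0.008,0,0,0,0,0],[0.3,0.008,0,0,0,0,0],[0.3,0.008,0,0,0,0,0],[0.3,0.008,0,0,0,0,0],[0.3,0.008,0,0,0,0,0],[0.3,0.007,0,0,0,0,0],[0.3,0,0,0,0,0,0]])

```text
time_s: 5.75
tool_pos: [0.5116, 0.2063, 0.105]
ee_rot: [[0.977, 0.211, 0.004], [0.211, -0.977, 0.001], [0.004, 0.0, -1.0]]
wrist_force: [0.6, -3.0, 10.9]
finger_gap: 0.0647
```

```bash
cat >look.py <<'E'
from h import *
import sys
s=r.read_state();p=np.array(s['tool_pos'])
B=np.array([.554,.2165]);u=np.array([.9775,.2110]);v=np.array([-u[1],u[0]])
bx=lambda q:np.round([(np.array(q)[:2]-B)@u,(np.array(q)[:2]-B)@v],4)
print('t',round(s['time_s'],2),'tcp bed',bx(p),round(p[2],4),'F',np.round(s['wrist_force'],1),'M',np.round(s['moment'],2))
for n in ['side','top']:
    im=r.get_image(n)
    d=r.tip_of('press_roller',n)[:2]
    for k in d: print(n,'roller',bx(k['xyz']),round(k['xyz'][2],3),round(k['confidence'],2))
    if n=='side': a=im['frame'][150:280,150:320,::-1]
    else: c=im['frame'][110:260,120:250,::-1]
if len(sys.argv)>1:
    b=r.get_image('wrist')['frame'][...,::-1]
    a=cv2.resize(a,(392,300),interpolation=cv2.INTER_CUBIC);c=cv2.resize(c,(260,300),interpolation=cv2.INTER_CUBIC)
    cv2.imwrite(sys.argv[1],np.vstack([np.hstack([a,c]),cv2.resize(b,(392,294))[:,:652] if 0 else cv2.copyMakeBorder(cv2.resize(b,(392,294)),0,0,0,260,cv2.BORDER_CONSTANT)]))
E
python3 look.py pics/s1.png
```

```text
t 5.75 tcp bed [-0.0436 -0.001 ] 0.105 F [ 0.6 -3.  10.9] M [-0.49 -0.1   0.02]
side roller [-0.0573 -0.0035] 0.068 0.94
side roller [0.0897 0.0006] 0.022 0.72
top roller [-0.0538 -0.0012] 0.066 0.76
```

View pics/s1.png

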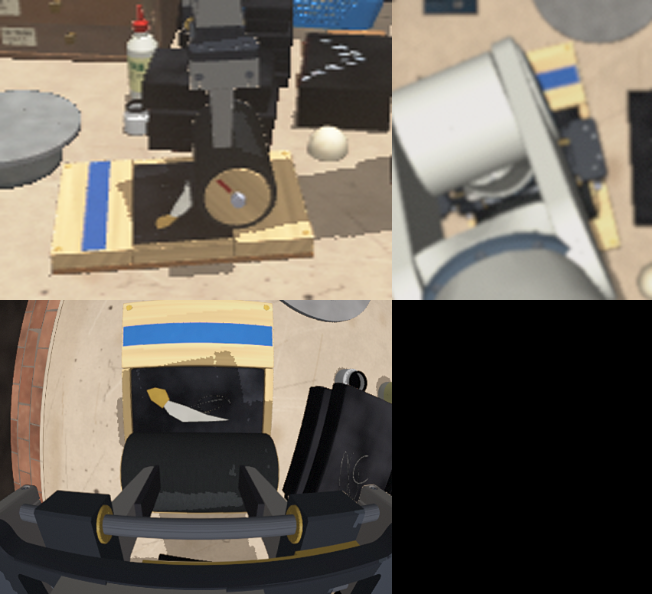

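The red mark has turned about 40° and the axis has moved about 27 mm, so it is rolling without slip. I'll continue the stroke, then lift and regrip behind the top.

Call:
step_arm(series=[[0.3,0.007,0,0.0002,0,0,0],[0.3,0.008,0,0.0006,0,0,0],[0.3,0.007,0,0.001,0,0,0],[0.3,0,0,0,0,0,0],[0.3,0,0,-0.008,0,0,0],[0.3,0,0,-0.012,0,0,0],[0.3,-0.021,0,0,0,0,0],[0.3,-0.021,0,0,0,0,0]])

```text
time_s: 7.0
tool_pos: [0.4894, 0.2018, 0.1225]
ee_rot: [[0.977, 0.211, 0.0], [0.211, -0.977, 0.0], [0.001, -0.0, -1.0]]
wrist_force: [0.0, 0.4, 0.3]
finger_gap: 0.0644
```

```bash
python3 look.py
```

```text
t 7.0 tcp bed [-0.0662 -0.0007] 0.1225 F [0.  0.4 0.3] M [-0.07 -0.02 -0.02]
side roller [-0.0461 -0.0011] 0.065 0.83
top roller [-0.0473 -0.0015] 0.066 0.66
```

Call:
step_arm(series=[[0.3,0,0,0.008,0,0,0],[0.3,0,0,0.008,0,0,0],[0.3,0,0,0.001,0,0,0],[0.3,0,0,0.001,0,0,0],[0.3,0,0,0.001,0,0,0],[0.3,0,0,0,0,0,0]])

```text
time_s: 7.95
tool_pos: [0.491, 0.2021, 0.104]
ee_rot: [[0.977, 0.211, 0.002], [0.211, -0.977, 0.001], [0.002, -0.0, -1.0]]
wrist_force: [-0.9, -2.1, 10.9]
finger_gap: 0.0643
```

Call:
step_arm(series=[[0.3,0.007,0,0,0,0,0],[0.3,0.008,0,-0.0003,0,0,0],[0.3,0.008,0,0,0,0,0],[0.3,0.008,0,0,0,0,0],[0.3,0.008,0,0,0,0,0],[0.3,0.008,0,0,0,0,0],[0.3,0.008,0,0,0,0,0],[0.3,0.008,0,0.0003,0,0,0]])

```text
time_s: 8.95
tool_pos: [0.5538, 0.2154, 0.1047]
ee_rot: [[0.977, 0.211, 0.004], [0.211, -0.977, 0.001], [0.004, 0.0, -1.0]]
wrist_force: [2.0, -1.4, 11.8]
finger_gap: 0.0647
```

Call:
step_arm(series=[[0.3,0.008,0,0.0005,0,0,0],[0.3,0.008,0,0.0007,0,0,0],[0.3,0.007,0,0.001,0,0,0],[0.3,0,0,0,0,0,0],[0.3,0,0,-0.008,0,0,0],[0.3,0,0,-0.012,0,0,0],[0.3,-0.021,0,0,0,0,0],[0.3,-0.021,0,0,0,0,0]])

```text
time_s: 9.95
tool_pos: [0.5324, 0.2111, 0.1212]
ee_rot: [[0.977, 0.211, 0.0], [0.211, -0.977, 0.0], [0.0, -0.0, -1.0]]
wrist_force: [-1.1, 0.9, -0.5]
finger_gap: 0.0643
```

```bash
python3 look.py pics/s2.png
```

```text
t 9.95 tcp bed [-0.0223 -0.0007] 0.1212 F [-1.1  0.9 -0.5] M [-0.04  0.04 -0.  ]
side roller [-0.0051 -0.0027] 0.065 0.98
top roller [ 0.0392 -0.291 ] 0.002 0.66
top roller [-0.0037 -0.0014] 0.066 0.5
```

View pics/s2.png

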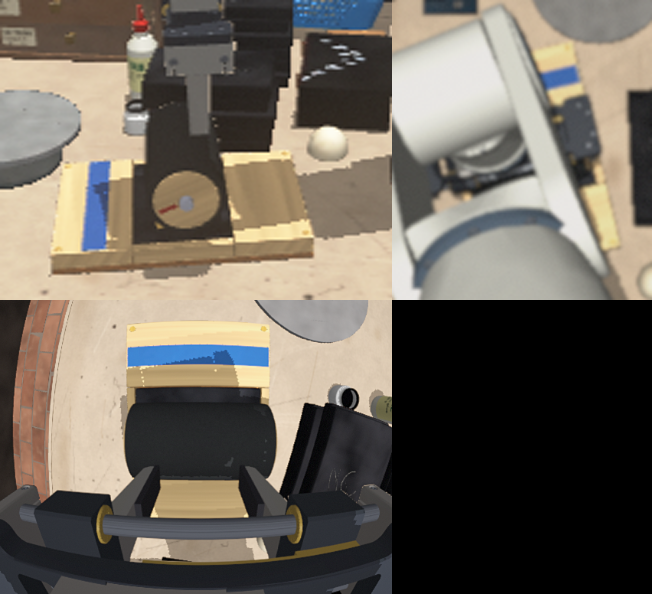

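The axis is just short of the bed's centre and the mark has turned about 115°, matching the travel. The roller is straight and centred. Third stroke.

Call:
step_arm(series=[[0.3,0,0,0.008,0,0,0],[0.3,0,0,0.0065,0,0,0],[0.3,0,0,0.001,0,0,0],[0.3,0,0,0.001,0,0,0],[0.3,0,0,0.001,0,0,0],[0.3,0,0,0,0,0,0]])

```text
time_s: 10.95
tool_pos: [0.534, 0.2114, 0.1043]
ee_rot: [[0.977, 0.211, 0.002], [0.211, -0.977, 0.001], [0.002, -0.0, -1.0]]
wrist_force: [-0.2, -1.4, 10.4]
finger_gap: 0.0643
```

Call:
step_arm(series=[[0.3,0.007,0,0,0,0,0],[0.3,0.008,0,-0.0003,0,0,0],[0.3,0.008,0,0,0,0,0],[0.3,0.008,0,0,0,0,0],[0.3,0.008,0,0,0,0,0],[0.3,0.008,0,0,0,0,0],[0.3,0.008,0,0,0,0,0],[0.3,0.008,0,0.0003,0,0,0]])

```text
time_s: 11.95
tool_pos: [0.5962, 0.2245, 0.1046]
ee_rot: [[0.977, 0.211, 0.003], [0.211, -0.977, 0.0], [0.003, 0.0, -1.0]]
wrist_force: [1.1, -1.3, 8.6]
finger_gap: 0.0644
```

Call:
step_arm(series=[[0.3,0.008,0,0.0005,0,0,0],[0.3,0.008,0,0.0007,0,0,0],[0.3,0.007,0,0.001,0,0,0],[0.3,0,0,0,0,0,0],[0.3,0,0,-0.008,0,0,0],[0.3,0,0,-0.012,0,0,0],[0.3,-0.021,0,0,0,0,0],[0.3,-0.021,0,0,0,0,0]])

```text
time_s: 12.95
tool_pos: [0.5752, 0.2204, 0.1215]
ee_rot: [[0.977, 0.211, 0.0], [0.211, -0.977, 0.0], [0.0, -0.0, -1.0]]
wrist_force: [-0.6, -0.3, -0.3]
finger_gap: 0.0645
```

```bash
python3 look.py pics/s3.png
```

```text
t 12.95 tcp bed [ 0.0216 -0.0006] 0.1215 F [-0.6 -0.3 -0.3] M [ 0.02  0.06 -0.03]
side roller [ 0.0356 -0.0005] 0.065 0.79
side roller [ 0.0392 -0.2912] -0.004 0.6
top roller [-0.1838 -0.1168] 0.002 0.47
```

Call:
step_arm(series=[[0.3,-0.005,0,0.008,0,0,0],[0.3,0,0,0.0065,0,0,0],[0.3,0,0,0.001,0,0,0],[0.3,0,0,0.001,0,0,0],[0.3,0,0,0.0015,0,0,0],[0.3,0,0,0,0,0,0]])

```text
time_s: 13.95
tool_pos: [0.5719, 0.2195, 0.1039]
ee_rot: [[0.977, 0.211, 0.002], [0.211, -0.977, 0.0], [0.002, -0.0, -1.0]]
wrist_force: [-0.8, -0.6, 6.0]
finger_gap: 0.0644
```

Call:
step_arm(series=[[0.3,0.007,0,0,0,0,0],[0.3,0.008,0,-0.0003,0,0,0],[0.3,0.008,0,0,0,0,0],[0.3,0.008,0,0,0,0,0],[0.3,0.008,0,0,0,0,0],[0.3,0.008,0,0,0,0,0],[0.3,0.008,0,0,0,0,0],[0.3,0.008,0,0.0003,0,0,0]])

```text
time_s: 14.95
tool_pos: [0.6346, 0.2328, 0.1049]
ee_rot: [[0.977, 0.211, 0.004], [0.211, -0.977, 0.001], [0.004, 0.0, -1.0]]
wrist_force: [1.7, -2.2, 8.7]
finger_gap: 0.0642
```

Call:
step_arm(series=[[0.3,0.008,0,0.0005,0,0,0],[0.3,0.008,0,0.0007,0,0,0],[0.3,0.007,0,0.001,0,0,0],[0.3,0,0,0,0,0,0],[0.3,0,0,-0.008,0,0,0],[0.3,0,0,-0.012,0,0,0],[0.3,-0.021,0,0,0,0,0],[0.3,-0.021,0,0,0,0,0]])

```text
time_s: 15.95
tool_pos: [0.6136, 0.2287, 0.1215]
ee_rot: [[0.977, 0.211, 0.001], [0.211, -0.977, 0.0], [0.001, -0.0, -1.0]]
wrist_force: [-0.8, 0.4, -0.3]
finger_gap: 0.0643
```

```bash
python3 look.py pics/s4.png
```

```text
t 15.95 tcp bed [ 0.0608 -0.0007] 0.1215 F [-0.8  0.4 -0.3] M [-0.01 -0.01 -0.06]
side roller [ 0.0757 -0.0054] 0.066 0.95
top roller [ 0.0393 -0.2901] -0.001 0.51
```

View pics/s4.png

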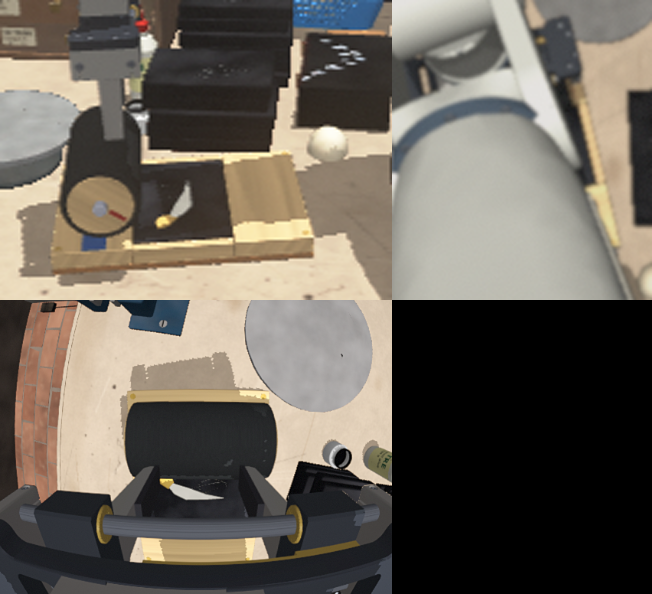

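The mark is now past half a turn and the roller lies straight, with its near stub at about (193,240) in the full side image. I'll measure the axis from the stub.

```bash
python3 - <<'E'
from h import *
im=r.get_image('side')
f=im['frame']
cv2.imwrite('pics/x.png',f)
B=np.array([.554,.2165]);u=np.array([.9775,.2110]);v=np.array([-u[1],u[0]])
for q in [(192.9,240.2),(265.4,235.3)]:
    p=pix2w(im,[q],.065)[0,:2]-B;print(p@u,p@v)
c,rc=band(r.get_image('side'));print(c,rc)
E
```

```text
0.07897576985275584 0.07654870074431239
-0.08432033123679285 0.07561874096372513
[ 0.57439642 -0.52377972] ((573.001953125, -533.8865966796875), (188.0617218017578, 19.270362854003906), 84.11579895019531)
```

The axis is at 0.079 and the band at 0.088, so it needs about 9 mm more (18 mm of finger travel).

Call:
step_arm(series=[[0.3,0.009,0,0.007,0,0,0],[0.3,0,0,0.0065,0,0,0],[0.3,0,0,0.001,0,0,0],[0.3,0,0,0.001,0,0,0],[0.3,0,0,0.001,0,0,0],[0.3,0,0,0,0,0,0]])

```text
time_s: 17.05
tool_pos: [0.6236, 0.2307, 0.1053]
ee_rot: [[0.977, 0.211, 0.002], [0.211, -0.977, 0.0], [0.002, -0.0, -1.0]]
wrist_force: [1.2, -1.3, 6.3]
finger_gap: 0.0644
```

Call:
step_arm(series=[[0.3,0.005,0,0,0,0,0],[0.3,0.006,0,0,0,0,0],[0.3,0.005,0,0,0,0,0],[0.3,0.002,0,0,0,0,0],[0.3,0,0,0,0,0,0],[0.3,0,0,-0.006,0,0,0],[0.3,0,0,-0.03,0,0,0],[0.3,0,0,-0.04,0,0,0]])

```text
time_s: 18.05
tool_pos: [0.6392, 0.234, 0.1799]
ee_rot: [[0.977, 0.211, -0.003], [0.211, -0.977, -0.001], [-0.003, 0.0, -1.0]]
wrist_force: [0.3, -0.2, 1.1]
finger_gap: 0.0645
```

Call:
step_arm(series=[[0.3,-0.02,0,-0.04,0,0,0],[0.3,-0.05,0,-0.02,0,0,0],[0.3,-0.05,0,0,0,0,0],[0.3,-0.05,0,0,0,0,0],[0.3,-0.05,0.02,0,0,0,0],[0.3,-0.03,0.04,0,0,0,0],[0.3,0,0.05,0,0,0,0],[0.3,0,0.05,0,0,0,0]])

```text
time_s: 19.05
tool_pos: [0.4294, 0.024, 0.2407]
ee_rot: [[0.977, 0.212, 0.001], [0.212, -0.977, 0.0], [0.001, 0.0, -1.0]]
wrist_force: [1.4, -0.1, -0.4]
finger_gap: 0.0646
```

Call:
step_arm(series=[[0.3,0,0.05,0,0,0,0],[0.3,0,0.05,0,0,0,0],[0.3,0,0.05,0,0,0,0],[0.3,0,0.05,0,0,0,0],[0.3,0,0,0,0,0,0],[0.3,0,0,0,0,0,0]])

```text
time_s: 19.8
tool_pos: [0.4715, -0.1699, 0.24]
ee_rot: [[0.978, 0.21, -0.001], [0.21, -0.978, 0.001], [-0.001, -0.001, -1.0]]
wrist_force: [0.1, 0.4, 0.7]
finger_gap: 0.0642
```

```bash
python3 look.py pics/s5.png; python3 - <<'E'
from h import *
im=r.get_image('top')
for t in ['jewel_box','glue_bottle','ink_pot','sanding_block','shell_0']:
    print(t,[(np.round(d['xyz'],3).tolist(),round(d['confidence'],2)) for d in r.tip_of(t,'top')[:2]])
E
```

```text
t 19.8 tcp bed [-0.1622 -0.3603] 0.24 F [0.1 0.4 0.7] M [ 0.03 -0.03 -0.01]
side roller [ 0.0872 -0.0049] 0.064 0.71
top roller [ 0.0902 -0.0029] 0.065 0.57
jewel_box [([0.38, -0.08, 0.002], 0.79)]
glue_bottle [([0.655, -0.059, -0.001], 0.63)]
ink_pot [([0.401, 0.066, -0.002], 0.67), ([0.64, 0.033, -0.002], 0.55)]
sanding_block []
shell_0 [([0.401, 0.061, 0.001], 0.73)]
```

View pics/s5.png

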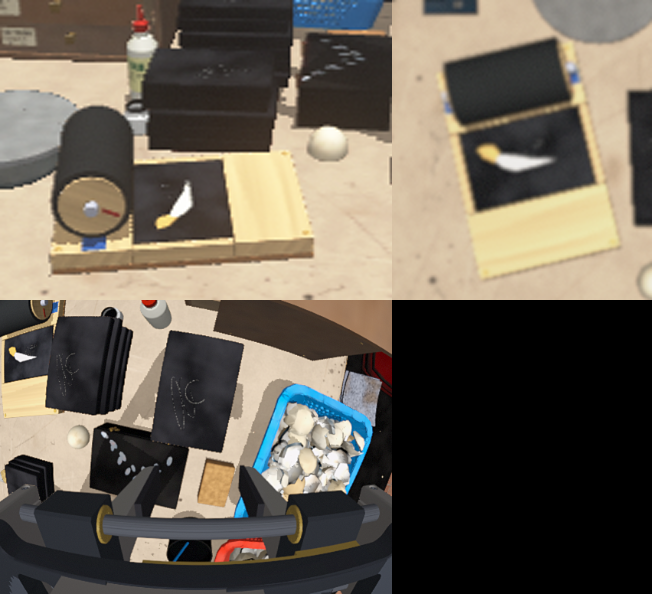

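The roller is over the band, square and centred: the side and top views give 0.087 and 0.090 against 0.088, and y is about -0.004. The bystanders are unmoved and the hand is clear, so I'm handing in.

```bash
python3 -c "
from station import r
print(r.finish_job())"
```

```text
the job is handed in; nothing more can be done
None
```

I rolled the roller along the bed with both fingertips on its top: four strokes of about 80 to 90 mm finger travel and one short correction. I then lifted the hand away and handed the job in at about 20 s. No verdict was reported.

**Rolling:** the red mark's turn matched the axis travel at every check, so the roller rolled rather than slid. Contact forces I read were 6 to 12 N.

**Final position:**

| Check | Last reading | Allowed |
|---|---|---|
| Axis along the bed, from the band centre (88 mm) | -1 mm (side view), +2 mm (top view) | ±12 mm |
| Offset across the bed | about -3 to -5 mm | ±18 mm |
| Axis height | 64 to 65 mm | 61 to 68 mm |
| Squareness to the bed | looks square by eye, not measured | 0.12 rad |

**Other things on the bench:** the jewel box, glue bottle and shell are within about 5 mm of their first readings. For the ink pot, the network's best hit was really the shell; its second hit matched the pot's original position. It missed the sanding block in the last top picture, because the arm was above it. The wrist view shows the block standing in place, and nothing went near it.

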